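# Seat the collet holder in the taper fixture

### The job

Take the collet holder (the one with the thick slotted nut on top) out of the tool rack and lower its taper into the tapered socket of the bench fixture. Keep hold of it until it is well inside the socket, do not drop it in, and leave it fully home and upright. Leave the other two holders in the rack.

Things in the scene. Friction and masses are not known exactly. Their poses are not given: they have to be found in the camera images.
- collet_holder: Steel holder to move, 130 mm tall, 0.5-0.9 kg, round, hangs upright by its flange in one of three black pots (rim 70 mm high, 60 mm wide, in a row 120 mm apart, any order). Origin: centre of the taper's small lower end, z up. From there: cone 19 mm wide at 0 to 40 at 60; flange 56 wide, 60-74; slotted nut 44 wide, 78-116 (grip here); cutter 12 wide to 130. Lift 65 mm to clear the pot.
- face_mill: Bystander in the rack: the same shank and flange, but on top a short arbor and a wide disc 62 mm across, from 86 to 116 mm above its origin. Origin as for the collet holder. Leave it in its pot.
- drill_holder: Bystander in the rack: the same shank and flange, but on top a slim cone (30 to 22 mm across) and a thin 8 mm drill ending 128 mm above its origin. Origin as for the collet holder. Leave it in its pot.
- socket_mouth (a point): Centre of the mouth of the fixture's tapered socket, 70 mm above the table, z up. Fixed grey base plate 120 x 110 mm, round body 62 mm wide; bore 48 mm wide at the mouth, 40 at 4 mm down, 21 at 60 down. Home: the holder's flange rests on the mouth, its origin 60 mm below this point, under 1 mm of side play; let go a little higher it slides home.
Things that resemble listed ones, but are neither listed nor needed, are in the scene too. What is shaped like the part that bears socket_mouth but green is not meant. Leave any orange look-alike of the collet_holder alone.

How it is judged:
By the outcome, as a careful person would: the job done as asked, in the order asked, and still so for the second after the job is handed in, with the robot touching nothing.
It also fails if it takes over 38 s, if anything falls off the work surface, if the arm or the gripper's body presses on something with over 40 N, if the wrist force passes 120 N, or if a joint passes its speed limit or range.

### The arm

A 6-joint arm with a two-finger parallel gripper is mounted at the origin on the work surface. World frame = base frame: x ahead of the robot, y to its left, z up, the work surface at z = 0. Lengths are in mm, angles in rad, forces in N, time in s.
With the tool pointing down it reaches from about 350 to 875 mm from the base axis. Payload 4.2 kg.
Tool frame: the origin (TCP) lies on the mounting face of the last link; the fingertips stand 173 mm ahead of it and the grasp point (between the pads) lies grip_point_offset ahead of it (grip_point_offset is the distance from the TCP to the grasp point, in mm); z points along the fingers, y is the line along which they close (so a half turn about z gives the same grasp; the last joint's range is limited). The gripper opens to 85 mm and grips with 20 to 120 N. Pads are 22 mm wide; open, the fingers measure 114 mm over their backs; the gripper's body (76 mm by 85 mm) begins 54 mm behind the grasp point. The pads swing forward as they close: fully open they stand 13 mm farther back than shut.
Start: joints at [1.375, 0.385, 0.008, 0, -1.194, -0.259], TCP at [274.518, 561.462, 404.712] pointing down, gripper open.
Joint ranges: [-3.14, 3.14], [-1.21, 2.06], [-1.07, 1.41], [-3.16, 2.05], [-2.99, -0.16], [-3.1, 3.1]. Speed limits (rad/s): [2.79, 2.79, 3.14, 3.14, 3.14, 3.14].

### API

Orientations are given as a unit quaternion [x, y, z, w].
In Python, from bench import read_state, get_image, job_done, recognise, place_of, grip_point_offset gives the robot as it stands. The module is installed in compiled form; this text tells all that it offers.
- The arm moves only by the tool carry_out, never from a script. Its arguments are lists of equal length, an entry for each row: "slide": the shift along the tool's x, y, z in m, a list of three; "roll": the turn about the tool's z in degrees; "claw": the finger opening in m, from 0 to 0.0854. A call has 1 to 8 rows; each row is the pose to reach, as a shift and turn from the pose commanded when the call began, along the tool's axes at that moment; what a row does not reach only later rows make up. A row lasts 1/8 s, in which the tool goes at most 62.5 mm and 10.7 degrees, less where a joint would pass 70% of its speed; a pose out of reach is approached as far as the arm can. A call with a gripper value outside its range is refused whole. The fingers move at their own pace and stop on an object; the grip force is fixed at half the most. Time passes only in rows, so rows that repeat a pose let the fingers close. It gives the time, the measured TCP pose, the force, the opening and the grip force at its end, in the units of the state.
- read_state(): the state, without advancing time (a new reading comes with each control period).
- get_image(name): name is "side" or "top" or "wrist"; returns a dict with "img" (384x512x3 uint8, red, green, blue), "z_map" (384x512 float32, mm along the optical axis (not along the pixel's ray), 0 where there is no reading), "mtx" (3x3 intrinsics, pixels), "world_from_camera" (4x4, takes a point from camera to world coordinates); the wrist camera has in their place "T_tool_cam" (4x4, takes a point from camera to tool coordinates, whose origin is the TCP and whose axes are the flange's). Camera axes: x right, y up, looking along -z (the intrinsics and any distortion apply to the point x, -y, -z); pixel columns grow to the right and rows downward; lengths in mm; the calibration is good to about 2 mm. A picture is of the moment at which its call begins: read the wrist's pose just before it.
- job_done(): hands the job in; it is judged then, once.
Trained networks look in a picture, given as the dict that the camera call returned (one of the last four; its "shot" number tells which), for a name from the list of things; names that differ only in an ending like _2 or _b are one class to them, and where a whole thing is asked for, a point or a joint stands for the part that bears it (a point fixed in the world has none). Each returns a list of dicts, best first, with "conf" (0 to 1); they miss things now and then, are a little off and sometimes report something else, mostly with a low value. They report only what shows in the picture. A call takes as long as a camera call. They do not tell look-alikes from the thing itself.
- recognise(picture, thing): "at" ([column, row] in pixels, amid what is visible of it).
- place_of(picture, thing): "at" ([column, row] in pixels: a listed point, or the origin of a listed thing).
The state is a dict: "clock": time; "joints": joint angles; "joint_vel": joint speeds; "joint_efforts": joint torques, N m; "position": TCP position; "ee_rot": TCP orientation; "contact_force": force on the tool from outside, world axes, zero at the start; "wrist_torque": the same for the moment, N m; "gripper_width": finger opening in mm; "grasp_force": force on a finger pad.
Only numpy, scipy, OpenCV 4.12 (cv2) and the standard library are available. Lean on these libraries where they do the work, as an engineer would, in place of code of your own. Each camera call takes 0.05 s, during which the arm holds its last target. There are 200 camera calls.

## Working session

There is one attempt and no reset: what is moved stays moved. The work goes in short steps, Python scripts to look and compute and a tool call to move; the robot and the scene stay as the last step left them, time stands still between calls to the robot, and variables do not carry over. Pictures are saved under pics/ and viewed, at most 10 in all, crops included, and the job is handed in when it is done.

Besides the shell and the picture viewer there is one more tool, called after "Request:" as name([rows], argument=value, ...), one row to a line, values as JSON. carry_out: Moves the arm, as the interface text tells. Its arguments: {"type":"object","properties":{"slide":{"type":"array"},"roll":{"type":"array"},"claw":{"type":"array"}},"required":["slide","roll","claw"]}

```bash
mkdir -p pics
cat > h.py <<'E'
import numpy as np, cv2
from bench import *
from scipy.spatial.transform import Rotation as R
def pose():
    s=read_state(); T=np.eye(4); T[:3,:3]=R.from_quat(s["ee_rot"]).as_matrix(); T[:3,3]=s["position"]; return T
def shot(name):
    T=pose(); d=get_image(name)
    d["W"]=np.array(d["world_from_camera"]) if "world_from_camera" in d else T@np.array(d["T_tool_cam"])
    return d
def ray(d,uv):
    p=np.linalg.inv(d["mtx"])@np.array([uv[0],uv[1],1.0]); v=d["W"][:3,:3]@np.array([p[0],-p[1],-1]); return d["W"][:3,3],v
def at_z(d,uv,z):
    o,v=ray(d,uv); return o+v*(z-o[2])/v[2]
def at_depth(d,uv):
    o,v=ray(d,uv); return o+v*d["z_map"][int(round(uv[1])),int(round(uv[0]))]
def save(d,n): cv2.imwrite("pics/"+n,cv2.cvtColor(d["img"],cv2.COLOR_RGB2BGR))
def cloud(d):
    vv,uu=np.mgrid[0:384,0:512]; K=np.linalg.inv(d["mtx"])
    p=np.stack([uu,vv,np.ones_like(uu)],-1).astype(float)@K.T
    p=p*np.array([1,-1,-1])*d["z_map"][...,None]
    return p@d["W"][:3,:3].T+d["W"][:3,3]
E
python3 - <<'E'
from h import *
np.set_printoptions(precision=1,suppress=True)
print(grip_point_offset, read_state()["clock"]); print(pose())
ims=[]
for n in ["top","side"]:
    d=shot(n); save(d,n+"0.png"); print(n,[k for k in d]); print(d["W"])
    for t in ["collet_holder","face_mill","drill_holder","socket_mouth"]:
        for r in place_of(d,t)[:4]: print(t,r["at"],round(r["conf"],2), at_z(d,r["at"],70 if t=="socket_mouth" else 14), at_depth(d,r["at"]))
    ims.append(d["img"])
E
cd pics; python3 -c "
import cv2,numpy as np
a=cv2.imread('top0.png');b=cv2.imread('side0.png');cv2.imwrite('both.png',cv2.resize(np.vstack([a,b]),(400,600)))"
```

```text
154.70000000000002 0.0
[[  0.9  -0.4  -0.  274.4]
 [ -0.4  -0.9  -0.  561.3]
 [  0.    0.   -1.  403.6]
 [  0.    0.    0.    1. ]]
top ['img', 'z_map', 'mtx', 'world_from_camera', 'shot', 'W']
[[  -0.     1.    -0.2  325.3]
 [  -1.     0.     0.   -13. ]
 [   0.     0.2    1.  1128.5]
 [   0.     0.     0.     1. ]]
collet_holder [285.3, 150.1] 0.88 [ 632.9 -121.3   14. ] [ 616.8 -115.7   72.3]
collet_holder [267.2, 188.4] 0.65 [523.1 -69.5  14. ] [503.6 -64.  124. ]
face_mill [308.9, 192.8] 0.56 [ 510.9 -185.4   14. ] [ 492.2 -168.   126.4]
drill_holder [348.3, 196.6] 0.7 [ 500.4 -295.1   14. ] [ 491.9 -281.4   67.9]
socket_mouth [143.9, 154.1] 0.9 [604.8 259.7  70. ] [611.5 266.3  44.6]
socket_mouth [136.3, 235.8] 0.55 [389.1 270.2  70. ] [391.9 282.7  23.3]
side ['img', 'z_map', 'mtx', 'world_from_camera', 'shot', 'W']
[[ -0.7   0.6  -0.4 117.1]
 [ -0.7  -0.6   0.5 417.9]
 [  0.    0.6   0.8 823.9]
 [  0.    0.    0.    1. ]]
collet_holder [273.0, 192.3] 0.83 [522.1 -67.6  14. ] [499.5 -40.5  59.2]
collet_holder [246.5, 164.7] 0.57 [623.4 -84.4  14. ] [629.4 -90.4   4.4]
face_mill [308.6, 169.6] 0.79 [ 508.2 -176.4   14. ] [ 497.8 -160.5   35.7]
drill_holder [343.6, 141.7] 0.65 [ 505.  -308.3   14. ] [ 489.7 -279.7   46. ]
socket_mouth [124.8, 252.4] 0.94 [596.7 269.4  70. ] [612.9 264.3  44.5]
socket_mouth [201.7, 329.8] 0.71 [379.7 268.2  70. ] [392.1 261.1  34.3]
```

View pics/top0.png

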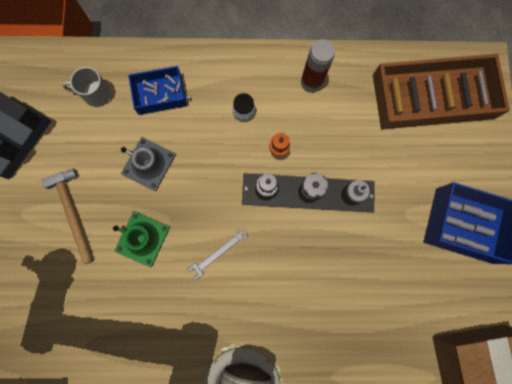

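View pics/side0.png

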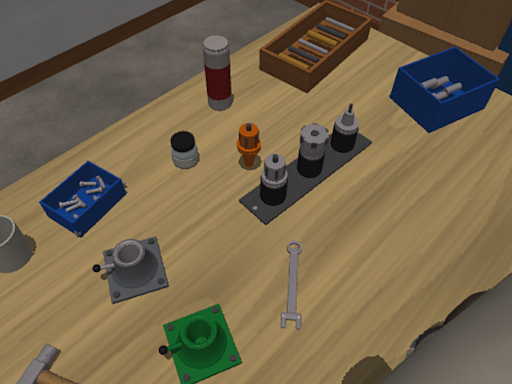

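Could be taken for the collet holder, in top-view pixels:
- orange look-alike, free-standing, (281,147)
- steel holder with nut, left pot, (267,186)
- face mill with wide disc, middle pot, (314,186)
- drill holder with thin drill, right pot, (358,190)

My choice is the left pot. For the socket, the choice is the grey fixture at (144,158), not the green one at (140,238). A close crop will check the holder.

```bash
cd pics && python3 -c "
import cv2
b=cv2.imread('side0.png');cv2.imwrite('crop.png',cv2.resize(b[90:230,220:380],None,fx=4,fy=4,interpolation=2))"
cd ..
python3 - <<'E'
from h import *
np.set_printoptions(precision=4,suppress=True)
T=pose(); print(T)
t=np.array([520,-68,400]); print(T[:3,:3].T@(t-T[:3,3]))
d=get_image("wrist"); print(d["T_tool_cam"], d["mtx"])
E
```

```text
[[  0.8983  -0.4393  -0.0001 274.5021]
 [ -0.4393  -0.8983  -0.0001 561.4486]
 [ -0.       0.0002  -1.     404.6467]
 [  0.       0.       0.       1.    ]]
[497.06   457.6085   4.7045]
[[ 0.0008  0.9604  0.2785 71.3631]
 [ 1.     -0.0007 -0.0005  0.0339]
 [-0.0003  0.2785 -0.9604 31.0229]
 [ 0.      0.      0.      1.    ]] [[312.9229   0.     254.4756]
 [  0.     312.9229 192.6775]
 [  0.       0.       1.    ]]
```

View pics/crop.png

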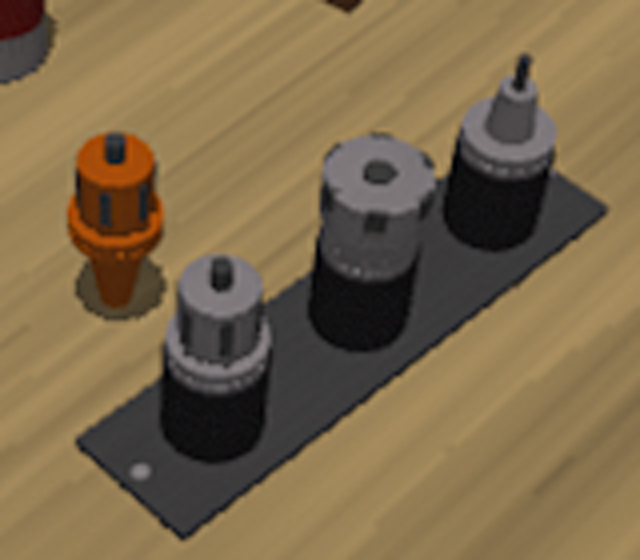

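The crop confirms it. The thick slotted nut is in the front-left pot (crop 215,310), and the look-alike next to it is orange (crop 115,200). I'm approaching at height now.

Request:
carry_out([
  [0.045, 0.041, 0],
  [0.09, 0.083, 0],
  [0.135, 0.125, 0],
  [0.18, 0.166, 0],
  [0.226, 0.208, 0],
  [0.271, 0.25, 0],
  [0.316, 0.291, 0],
  [0.361, 0.333, 0],
], roll=[3, 6, 9, 12, 15, 19, 19, 19], claw=[0.085, 0.085, 0.085, 0.085, 0.085, 0.085, 0.085, 0.085])

```text
clock: 1.55
position: [452.8, 101.8, 405.3]
ee_rot: [0.924, -0.383, 0.0, -0.001]
contact_force: [0.8, 1.1, 1.1]
gripper_width: 85.3
grasp_force: 0.0
```

Run:
```python
from h import *
np.set_printoptions(precision=3,suppress=True)
T=pose(); print(T, read_state()["clock"], read_state()["joints"])
t=np.array([520,-68,400]); print(T[:3,:3].T@(t-T[:3,3]))
```

```text
[[  0.707  -0.707   0.001 452.841]
 [ -0.707  -0.707   0.001 101.847]
 [  0.001  -0.001  -1.    405.263]
 [  0.      0.      0.      1.   ]] 1.55 [ 0.573  0.107 -0.367  0.    -1.095  0.212]
[167.614  72.555   5.246]
```

Request:
carry_out([
  [0.045, 0.02, 0],
  [0.09, 0.04, 0],
  [0.13, 0.057, 0],
  [0.167, 0.072, 0],
  [0.167, 0.072, 0],
  [0.167, 0.072, 0],
], roll=[0, 0, 0, 0, 0, 0], claw=[0.085, 0.085, 0.085, 0.085, 0.085, 0.085])

```text
clock: 2.3
position: [519.4, -65.3, 404.6]
ee_rot: [0.924, -0.383, -0.0, -0.0]
contact_force: [-0.6, 0.1, 0.9]
gripper_width: 85.3
grasp_force: 0.0
```

```bash
cat > look.py <<'E'
from h import *
import sys
np.set_printoptions(precision=2,suppress=True)
def circ(P,zlo,zhi,c0,rmax):
    m=(P[...,2]>zlo)&(P[...,2]<zhi)&(np.hypot(P[...,0]-c0[0],P[...,1]-c0[1])<rmax)
    q=P[m][:,:2].astype(np.float32)
    if len(q)<5: return None,len(q)
    return cv2.minEnclosingCircle(q),len(q)
E
python3 - <<'E'
from look import *
d=shot("wrist"); save(d,"w1.png"); T=pose(); print(T,read_state()["joints"])
P=cloud(d)
for r in place_of(d,"collet_holder")[:3]: print(r, at_z(d,r["at"],10))
for r in recognise(d,"collet_holder")[:3]: print(r, at_depth(d,r["at"]))
for lo,hi in [(122,130),(80,88),(134,144)]: print(lo,circ(P,lo,hi,(520,-68),45))
E
```

```text
[[  0.71  -0.71   0.   519.29]
 [ -0.71  -0.71   0.   -64.95]
 [ -0.    -0.    -1.   404.78]
 [  0.     0.     0.     1.  ]] [ 0.19  0.21 -0.24 -0.   -1.12  0.6 ]
{'at': [207.4, 72.3], 'conf': 0.67} [ 627.9  -101.47   10.  ]
{'at': [253.4, 166.7], 'conf': 0.59} [518.72 -62.86  10.  ]
{'at': [192.2, 62.3], 'conf': 0.95} [ 623.93 -102.73  116.57]
{'at': [255.8, 184.6], 'conf': 0.81} [523.12 -70.57 125.91]
122 (((520.1821899414062, -65.38645935058594), 21.94923973083496), 1863)
80 (((520.2386474609375, -65.55402374267578), 27.766725540161133), 611)
134 (((520.2023315429688, -65.30836486816406), 6.087290287017822), 200)
```

View pics/w1.png

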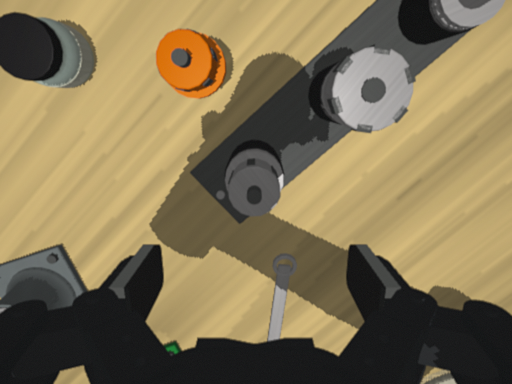

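The wrist view shows the steel collet holder at (254,185). Fitted radii are 21.9, 27.8 and 6.1 mm, matching the nut, flange and cutter, and the nut top is at about z 126. The orange one (190,62) and the face mill (370,90) are clear of the fingers. Descending and gripping.

Request:
carry_out([
  [0.0005, 0, 0.05],
  [0.0005, 0, 0.1],
  [0.0005, 0, 0.13],
  [0.0005, 0, 0.14],
  [0.0005, 0, 0.14],
  [0.0005, 0, 0.14],
  [0.0005, 0, 0.14],
  [0.0005, 0, 0.14],
], roll=[0, 0, 0, 0, 0, 0, 0, 0], claw=[0.085, 0.085, 0.085, 0.085, 0.085, 0.03, 0.03, 0.03])

```text
clock: 3.45
position: [520.2, -65.7, 266.1]
ee_rot: [0.924, -0.383, 0.001, -0.0]
contact_force: [-1.8, -0.1, 6.1]
gripper_width: 42.6
grasp_force: 60.7
```

Request:
carry_out([
  [0, 0, 0],
  [0, 0, 0],
  [0, 0, 0],
  [0, 0, -0.005],
  [0, 0, -0.01],
], roll=[0, 0, 0, 0, 0], claw=[0.03, 0.03, 0.03, 0.03, 0.03])

```text
clock: 4.08
position: [519.1, -65.8, 273.8]
ee_rot: [0.924, -0.384, -0.001, 0.0]
contact_force: [0.4, -0.3, -6.2]
gripper_width: 42.6
grasp_force: 61.5
```

Request:
carry_out([
  [0, 0, -0.04],
  [0, 0, -0.085],
  [-0.01, -0.01, -0.127],
  [-0.035, -0.038, -0.127],
  [-0.065, -0.07, -0.127],
  [-0.1, -0.108, -0.127],
  [-0.135, -0.146, -0.127],
  [-0.17, -0.184, -0.127],
], roll=[0, 0, 0, 0, 0, 0, 0, 0], claw=[0.03, 0.03, 0.03, 0.03, 0.03, 0.03, 0.03, 0.03])

```text
clock: 5.08
position: [529.5, 186.0, 400.7]
ee_rot: [0.924, -0.383, -0.001, 0.001]
contact_force: [1.4, -0.3, -5.2]
gripper_width: 42.7
grasp_force: 63.4
```

Request:
carry_out([
  [-0.035, -0.038, 0],
  [-0.065, -0.07, 0],
  [-0.087, -0.094, 0],
  [-0.097, -0.106, 0],
  [-0.097, -0.106, 0],
  [-0.097, -0.106, 0],
  [-0.097, -0.106, 0],
], roll=[0, 0, 0, 0, 0, 0, 0], claw=[0.03, 0.03, 0.03, 0.03, 0.03, 0.03, 0.03])

```text
clock: 5.95
position: [536.6, 327.0, 401.8]
ee_rot: [0.923, -0.384, -0.0, 0.0]
contact_force: [-0.1, -0.0, -7.3]
gripper_width: 42.8
grasp_force: 63.3
```

Run:
```python
from look import *
d=shot("wrist"); save(d,"w2.png"); T=pose(); print(T,read_state()["joints"])
P=cloud(d)
for r in place_of(d,"socket_mouth")[:3]: print(r, at_z(d,r["at"],70), at_depth(d,r["at"]))
for lo,hi in [(66,74),(67,72),(45,64)]: print(lo,circ(P,lo,hi,(601,264),45))
# ring: rim top inner edge
m=(abs(P[...,2]-70)<2)&(np.hypot(P[...,0]-601,P[...,1]-264)<50)
q=P[m][:,:2]; print(len(q),q.mean(0),P[m][:,2].mean())
# held holder in tool frame
Q=(P-T[:3,3])@T[:3,:3]
for lo,hi in [(170,205),(220,250)]:
    m=(Q[...,2]>lo)&(Q[...,2]<hi)&(np.hypot(Q[...,0],Q[...,1])<45); 
    if m.sum(): print(lo,Q[m].min(0),Q[m].max(0),m.sum())
```

```text
[[  0.71  -0.71  -0.   536.63]
 [ -0.71  -0.71   0.   327.11]
 [ -0.     0.    -1.   401.93]
 [  0.     0.     0.     1.  ]] [ 0.8   0.39  0.01 -0.   -1.19 -0.02]
{'at': [259.4, 84.5], 'conf': 0.91} [594.5  262.44  70.  ] [595.99 259.64  10.06]
{'at': [395.7, 240.8], 'conf': 0.86} [383.44 270.87  70.  ] [368.33 270.45  47.67]
66 (((594.0655517578125, 263.0557861328125), 30.99310302734375), 2107)
67 (((594.0403442382812, 263.103515625), 30.94890785217285), 1848)
45 (((600.0875244140625, 275.7950134277344), 34.57213592529297), 642)
1307 [594.99 262.32] 69.21526364249208
170 [  2.32 -26.36 170.  ] [ 27.47  27.27 198.48] 2532
```

View pics/w2.png

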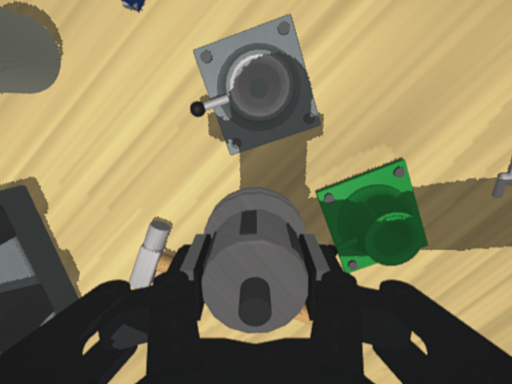

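Socket found: centre (594.05, 263.1), fitted radius 31.0 mm, rim z 69. It is grey, at (258,85); the green one is at (385,220). Before lowering over it, I'm checking the height of the black knob at (198,108).

Run:
```python
from look import *
T=pose(); d=shot("wrist"); P=cloud(d)
print([P[r,c] for r,c in [(108,197),(106,200),(104,212),(100,225)]])
print(np.nanmax(P[95:120,188:225,2]))
r=circ(P,66,74,(594,263),45); print(r); print(pose()[:3,3],T[:3,3])
print(T[:3,:3].T@(np.array([*r[0][0],70])-T[:3,3]))
Q=(P-T[:3,3])@T[:3,:3]
m=(Q[...,2]>180)&(Q[...,2]<186)&(np.hypot(Q[...,0],Q[...,1])<35); q=Q[m]; A=np.c_[2*q[:,:2],np.ones(len(q))]
q=q[np.hypot(q[:,0],q[:,1])>26]; print(len(q)); 
from scipy.optimize import least_squares
f=least_squares(lambda c:np.hypot(q[:,0]-c[0],q[:,1]-c[1])-28,[0,0],loss="soft_l1"); print(f.x, abs(f.fun).mean())
```

```text
[array([622.82, 320.46,  54.11]), array([622.19, 317.2 ,  52.49]), array([615.58, 307.98,  47.49]), array([609.26, 296.26,  44.39])]
370.9556404421116
(((594.102783203125, 262.9564208984375), 30.997026443481445), 2109)
[536.63 327.43 401.98] [536.64 327.24 401.98]
[ 86.1    4.66 331.98]
466
[-1.48  0.01] 0.43318775950138727
```

Request:
carry_out([
  [0.03, 0.002, 0],
  [0.065, 0.0035, 0.01],
  [0.0865, 0.0045, 0.03],
  [0.0865, 0.0045, 0.05],
  [0.0865, 0.0045, 0.06],
  [0.0865, 0.0045, 0.06],
], roll=[0, 0, 0, 0, 0, 0], claw=[0.03, 0.03, 0.03, 0.03, 0.03, 0.03])

```text
clock: 6.85
position: [594.2, 263.8, 340.4]
ee_rot: [0.924, -0.383, -0.001, 0.001]
contact_force: [0.3, -0.5, -5.4]
gripper_width: 42.6
grasp_force: 63.3
```

Run:
```python
from look import *
T=pose(); print(T, read_state()["contact_force"]); d=shot("side"); save(d,"s2.png")
im=cv2.imread("pics/s2.png"); cv2.imwrite("pics/s2c.png",cv2.resize(im[130:320,50:250],None,fx=3,fy=3))
```

```text
[[  0.71  -0.71  -0.   594.24]
 [ -0.71  -0.71  -0.   263.83]
 [ -0.     0.    -1.   340.43]
 [  0.     0.     0.     1.  ]] [ 0.34 -0.55 -5.41]
```

View pics/s2c.png

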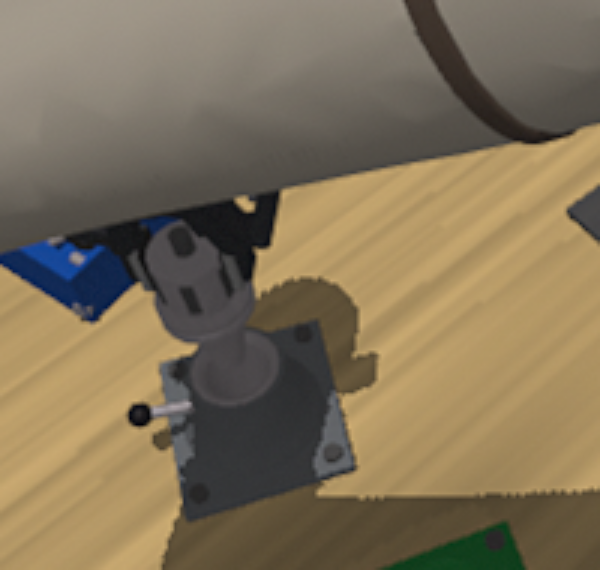

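The side crop shows the taper above the grey mouth (crop 235,370). I'm lowering in steps and watching the force.

Request:
carry_out([
  [0.0005, 0, 0.015],
  [0.0005, 0, 0.03],
  [0.0005, 0, 0.042],
  [0.0005, 0, 0.05],
  [0.0005, 0, 0.055],
  [0.0005, 0, 0.055],
], roll=[0, 0, 0, 0, 0, 0], claw=[0.03, 0.03, 0.03, 0.03, 0.03, 0.03])

```text
clock: 7.65
position: [594.9, 263.4, 286.4]
ee_rot: [0.924, -0.383, -0.0, 0.0]
contact_force: [-0.1, 0.5, -6.6]
gripper_width: 42.8
grasp_force: 63.3
```

Request:
carry_out([
  [0, 0, 0.004],
  [0, 0, 0.008],
  [0, 0, 0.012],
  [0, 0, 0.012],
], roll=[0, 0, 0, 0], claw=[0.03, 0.03, 0.03, 0.03])

```text
clock: 8.15
position: [594.7, 263.3, 274.2]
ee_rot: [0.924, -0.383, -0.0, 0.0]
contact_force: [0.1, -1.3, -6.3]
gripper_width: 42.6
grasp_force: 63.3
```

Request:
carry_out([
  [0, 0, 0.003],
  [0, 0, 0.006],
  [0, 0, 0.007],
  [0, 0, 0.007],
], roll=[0, 0, 0, 0], claw=[0.03, 0.03, 0.03, 0.03])

```text
clock: 8.65
position: [594.9, 263.4, 267.6]
ee_rot: [0.924, -0.383, -0.0, 0.0]
contact_force: [0.1, 0.5, -5.5]
gripper_width: 42.6
grasp_force: 63.3
```

Request:
carry_out([
  [0, 0, 0.001],
  [0, 0, 0.002],
  [0, 0, 0.002],
], roll=[0, 0, 0], claw=[0.03, 0.03, 0.03])

```text
clock: 9.02
position: [594.8, 263.4, 266.3]
ee_rot: [0.924, -0.383, 0.0, -0.0]
contact_force: [-0.6, -1.1, -3.0]
gripper_width: 42.6
grasp_force: 63.7
```

Request:
carry_out([
  [0, 0, 0.001],
  [0, 0, 0.001],
], roll=[0, 0], claw=[0.03, 0.03])

```text
clock: 9.28
position: [594.8, 263.4, 266.2]
ee_rot: [0.924, -0.383, 0.0, -0.0]
contact_force: [-5.6, -1.8, 5.7]
gripper_width: 42.6
grasp_force: 63.9
```

The force rises and the tool stops at the height it had when gripping in the pot, so the holder is seated. Releasing and retreating.

Request:
carry_out([
  [0, 0, 0],
  [0, 0, 0],
  [0, 0, 0],
  [0, 0, 0],
  [0, 0, 0],
], roll=[0, 0, 0, 0, 0], claw=[0.06, 0.085, 0.085, 0.085, 0.085])

```text
clock: 9.9
position: [594.9, 263.4, 264.6]
ee_rot: [0.924, -0.383, 0.0, -0.0]
contact_force: [0.7, -0.8, 0.6]
gripper_width: 85.2
grasp_force: 0.0
```

Request:
carry_out([
  [0, 0, -0.02],
  [0, 0, -0.06],
  [0, 0, -0.1],
  [0, 0, -0.14],
  [0, 0, -0.14],
  [0, 0, -0.14],
], roll=[0, 0, 0, 0, 0, 0], claw=[0.085, 0.085, 0.085, 0.085, 0.085, 0.085])

```text
clock: 10.65
position: [594.5, 263.3, 404.1]
ee_rot: [0.924, -0.383, -0.0, 0.0]
contact_force: [0.1, -0.3, -0.3]
gripper_width: 85.3
grasp_force: 0.0
```

Run:
```python
from look import *
d=shot("wrist"); save(d,"w3.png"); P=cloud(d); print(pose()[:3,3],read_state()["clock"])
for lo,hi in [(122,130),(77,88),(134,144)]:
    r=circ(P,lo,hi,(594,263),40); m=(P[...,2]>lo)&(P[...,2]<hi)&(np.hypot(P[...,0]-594,P[...,1]-263)<30); print(lo,r,np.median(P[m][:,2]) if m.any() else 0)
```

```text
[594.54 263.25 403.37] 10.7
122 (((594.6097412109375, 263.7003479003906), 21.96876335144043), 1873) 125.61985730888296
77 (((594.4691162109375, 263.679443359375), 27.885875701904297), 621) 83.58014175233632
134 (((594.6036987304688, 263.6314392089844), 6.106396198272705), 200) 139.59749328741532
```

View pics/w3.png

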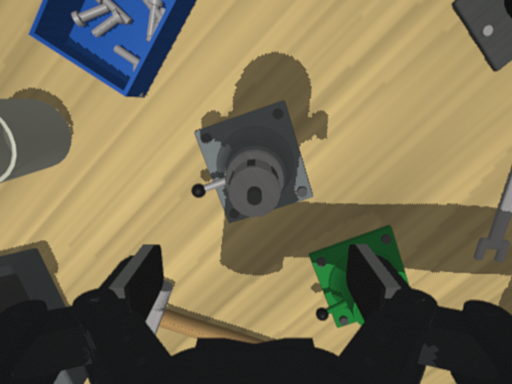

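The holder stands in the grey socket at (254,185). The nut top is at z 125.6, the flange top at 83.6 and the cutter tip at 139.6, so it is fully home. The three fitted centres agree within 0.15 mm, so it is upright. Handing in.

```bash
python3 -c "
from bench import *; print(job_done())"
```

```text
the job is handed in; nothing more can be done
None
```

The collet holder is fully home and upright in the grey fixture's socket. The gripper has let go and backed clear, the other two holders were not touched, and the job was handed in at about 10.7 s.

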